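Lock a spring channel nut into the rack loader's rail and switch the loader on

TASK

Take the spring channel nut from the bench, push it lengthwise into the slotted rail on the sloping console, opposite the small pointer, and turn it a quarter turn so that its grooves spring up and catch the rail's lips; let go of it. Then press the raised upper half of the rocker switch at the rail's end so that it snaps over and stays on. Do not knock the other things on the bench about.

Things in the scene. Friction and masses are not known exactly. Their poses are not given: they have to be found in the camera images.
- nut: Spring channel nut, loose, upright on its spring foot. Origin: centre of its steel plate's underside, 15 mm above the bench at first; z up, x along the plate: 38 (x) x 20 (y) x 8 mm. Ridges across both ends, tops 12 mm above the origin, leave grooves 10.5 to 16.5 mm either side of the centre, groove floor 8 mm above the origin. Same after a half turn; may be turned either way. About 0.1 kg.
- nut_grip (a point): Centre of the nut's black grip bar, 38 mm above the nut's origin on its z axis. Bar 32 mm along the plate's length (x) x 14 mm (y) x 24 mm high, its top 50 mm above the nut's origin; pinch it across the 14 mm. Below it a neck 16 mm in diameter.
- nut_foot (a joint): Spring foot under the nut, 22 x 17 mm: 0 = out, its sole 15 mm below the nut's origin; 0.011 = fully in. Pushes the nut up with 1.2 N when out, 5.6 N when fully in.
- mark: Steel pointer clipped to the rail's upper edge: the nut's place. Origin not on it but on the rail's centre line, on the inner floor, level with its tip. z out of the rail, square to the deck, which slopes 28 degrees (tilt the tool so); x across the rail, up the slope; y along the rail. Pointer spans x = 13 to 36 mm, top at z = 28 mm. Locked nut: its origin at z = 12 mm, its x along this x.
- rail: Fixed aluminium slotted rail on the sloping console, 51 mm wide outside, 45 inside, 148 long, ends closed; origin under its middle, inner floor 3 mm above, axes as mark. Slot 24 mm wide. Above the inner floor: lip tops at 28 mm; the lips' turned-down edges (12 to 15 mm from the centre line) end at 20 mm. To turn, the nut's origin must be under 8 mm above the inner floor; 5 is good.
- console: Fixed cream wedge-shaped console, 270 mm along its y (the rail's direction) x 160 mm; its flat deck rises from 32 mm at the front (-x) to 118 mm at the back; with the rail and switch its top is about 135 mm above the bench. Origin under its middle, z up.
- rocker (a joint): Grey rocker paddle (62 x 32 mm) in a black frame (78 x 46 mm, 13 high) on the deck at one end of the rail; at the other end is an equal frame with a flat blank. -0.25 rad: off, up-slope half raised; +0.25: on, up-slope half pressed in. Sprung over centre: about 3.5 N at the press point takes it past 0, then it snaps over by itself and stays.
- rocker_press (a point): Point on top of the rocker's up-slope half, 20 mm up-slope of its pivot: press here with the closed fingertips, square to the deck (along minus z of mark); it goes down about 10 mm.
- tube_rack: white rack of capped sample tubes, 200 x 55 mm, 90 mm tall, origin under its middle; bystander
- reagent: amber reagent bottle, 60 mm across, 130 mm tall, origin under its middle; bystander
- thumb_knob: round black thumb knob, 38 mm across, 36 mm tall (no steel plate under it), origin under its middle; bystander
- tip_box: box of pipette tips, 120 x 85 mm, 61 mm tall, origin under its middle; bystander
- wrench: open-ended wrench lying flat, 150 mm long; bystander
- beaker: glass beaker, 70 mm across, 80 mm tall, origin under its middle; bystander

How it is judged:
On the way, in this order (a step that is already met when the one before it is completed fails the run):
1. the nut sits in the rail opposite the pointer, turned across it, grooves on the lips, let go (z of nut in the frame of mark between 0.01 and 0.014 m and y of nut in the frame of mark between -0.01 and 0.01 m and x of nut in the frame of mark between -0.004 and 0.004 m and angle between the x axis of nut and the x axis of mark, either way round below 0.2 rad and angle between the z axis of nut and the z axis of mark, either way round below 0.12 rad and contact force between nut and the fingers below 0.1 N and linear speed of nut below 0.02 m/s and value of joint rocker below 0 rad), for 0.2 s.
2. the rocker has snapped over to on (value of joint rocker above 0.2 rad), for 0.2 s.
At the end, for the whole second after the job is handed in: Nut locked in the rail and still: within 10 mm of the pointer along the rail, 4 mm of its centre line, across it within 0.2 rad, square to the deck within 0.12 rad, origin 10 to 14 mm above the inner floor (grooves on the lips), let go; rocker on (above 0.2 rad) (z of nut in the frame of mark between 0.01 and 0.014 m and y of nut in the frame of mark between -0.01 and 0.01 m and x of nut in the frame of mark between -0.004 and 0.004 m and angle between the x axis of nut and the x axis of mark, either way round below 0.2 rad and angle between the z axis of nut and the z axis of mark, either way round below 0.12 rad and contact force between nut and the fingers below 0.1 N and linear speed of nut below 0.02 m/s and value of joint rocker above 0.2 rad); the robot touches nothing.
It fails at once if a bystander is knocked more than 30 mm from its place (distance of any of tube_rack, reagent, thumb_knob, tip_box, wrench, beaker from where it was at the start of the episode above 0.03 m).
It also fails if it takes over 54 s, if anything falls off the work surface, if the arm or the gripper's body presses on something with over 40 N, if the wrist force passes 120 N, or if a joint passes its speed limit or range.

ROBOT

A 7-joint arm with a two-finger parallel gripper is mounted at the origin on the work surface. World frame = base frame: x ahead of the robot, y to its left, z up, the work surface at z = 0. Lengths are in m, angles in rad, forces in N, time in s.
With the tool pointing down it reaches from about 0.35 to 0.9 m from the base axis. Payload 7.2 kg.
Tool frame: the origin (TCP) lies on the centre line of the jaws, within the pads' length; the fingertips stand 19 mm ahead of it and the grasp point (between the pads) is the TCP (ctrl.nose_length is the distance from the TCP to the fingertips, in m); z points along the fingers, y is the line along which they close (so a half turn about z gives the same grasp; the last joint's range is limited). The gripper opens to 85 mm and grips with 20 to 120 N. Pads are 22 mm wide; open, the fingers measure 114 mm over their backs; the gripper's body (76 mm by 85 mm) begins 54 mm behind the grasp point. The pads swing forward as they close: fully open they stand 13 mm farther back than shut.
Start: joints at [1.201, 0.411, -0.013, 1.596, 0.006, 1.134, -0.082], TCP at [0.186, -0.597, 0.25] pointing down, gripper open.
Joint ranges: [-2.95, 2.95], [-0.29, 1.99], [-1.47, 1.44], [0.14, 2.54], [-1.03, 4.17], [0.13, 1.85], [-2.86, 2.86]. Speed limits (rad/s): [2.39, 2.39, 3.01, 3.01, 3.14, 3.14, 3.14].

INTERFACE

Orientations are given as a 3x3 rotation matrix whose columns are the frame's x, y, z axes.
In Python, from rig import ctrl gives the robot as it stands.
- The arm moves only by the tool nudge_tcp, called after "Request:" in YAML: its name, and indented under it one key for each argument. Schema: {"type":"object","properties":{"ticks":{"type":"string"},"squeeze":{"type":"number"},"only":{"type":"string"},"quiet":{"type":"boolean"},"lines":{"type":"string"}},"required":["ticks"],"additionalProperties":false}. ticks is a string of 1 to 20 rows, one to a line, with the numbers parted by commas; each row has 7 numbers: the finger opening in m, then dx, dy, dz in mm, then a rotation vector rx, ry, rz in units of 0.2 rad; each row shifts and turns the commanded pose from where the row before left it, along the tool's axes as they then stand; what a row does not reach is not made up. A row lasts 1/12 s, in which the tool goes at most 0.0417 m and 0.125 rad, less where a joint would pass 70% of its speed; a pose out of reach is approached as far as the arm can. The fingers move at their own pace and stop on an object; squeeze is the grip in N (left out, the last holds). Time passes only in rows, so rows that do not move let the fingers close. The tool returns the time, the measured TCP pose, the force, the opening and the grip force at its end. only (a regular expression) keeps the lines of the reply that match it, lines (a string "A,B") keeps lines A to B, and quiet returns only ok. Input that does not fit is refused with a message, and nothing moves.
- ctrl.get_state(): the state, without advancing time (a new reading comes with each control period).
- ctrl.camera(name): name is "scene" or "top" or "wrist"; returns a dict with "img" (480x640x3 uint8, red, green, blue), "fx", "fy", "cx", "cy" (pixels), "k1" (the pictures are not rectified: a ray, as slopes to the right and down, at radius r is drawn at 1 + k1 r^2 times it, then the intrinsics apply), "rvec" (rotation vector, rad) and "tvec" (3), from world to camera coordinates, as OpenCV has them; the wrist camera has in their place "hand_eye" (4x4, takes a point from camera to tool coordinates, whose origin is the TCP and whose axes are the flange's). Camera axes: x right, y down, z forward; pixel columns grow to the right and rows downward; lengths in m; the calibration is good to about 2 mm. A picture is of the moment at which its call begins: read the wrist's pose just before it. There is no depth.
- ctrl.close_job(): hands the job in; it is judged then, once.
The state is a dict: "time": time; "joint_positions": joint angles; "qvel": joint speeds; "tau": joint torques, N m; "ee_pos": TCP position; "tool_rot": TCP orientation; "force": force on the tool from outside, world axes, zero at the start; "torque": the same for the moment, N m; "grip_width": finger opening in m; "finger_force": force on a finger pad.
Only numpy, scipy, OpenCV 4.12 (cv2) and the standard library are available. Lean on these libraries where they do the work, as an engineer would, in place of code of your own. Each camera call takes 0.05 s, during which the arm holds its last target. There are 200 camera calls.

## Working session

There is one attempt and no reset: what is moved stays moved. The work goes in short steps, Python scripts to look and compute and a tool call to move; the robot and the scene stay as the last step left them, time stands still between calls to the robot, and variables do not carry over. Pictures are saved under pics/ and viewed, at most 10 in all, crops included, and the job is handed in when it is done.

```bash
ls; mkdir -p pics; python3 - <<'E'
from rig import ctrl
import cv2,numpy as np
print(ctrl.get_state())
for n in("scene","top"):
    c=ctrl.camera(n); cv2.imwrite(f"pics/{n}0.png",c["img"][:,:,::-1]); np.save(f"pics/{n}0.npy",{k:v for k,v in c.items()},allow_pickle=True)
    print({k:v for k,v in c.items() if k!="img"})
print(ctrl.nose_length)
E
```

```text
pics
rig.py
{'time': 0.0, 'joint_positions': array([ 1.20082761,  0.41191076, -0.01272055,  1.59703397,  0.00560807,
        1.13429919, -0.08218249]), 'qvel': array([-8.24414788e-05,  1.60635008e-04, -1.19554517e-03, -5.61917877e-04,
       -7.72384176e-04, -4.27330422e-05, -1.37909291e-03]), 'tau': array([ 6.84590141e-04, -6.00628066e+01,  6.82009142e-01, -2.99416745e+01,
        1.37170238e-02,  1.03123183e-02, -2.68617435e-05]), 'ee_pos': array([ 0.18558419, -0.59632907,  0.24945036]), 'tool_rot': array([[ 9.54796415e-01,  2.97259913e-01, -5.91979392e-04],
       [ 2.97260479e-01, -9.54795239e-01,  1.50320651e-03],
       [-1.18376068e-04, -1.61122827e-03, -9.99998695e-01]]), 'force': array([-0.3397385 , -0.36705565,  0.33967279]), 'torque': array([-0.03966612,  0.05205522,  0.00298541]), 'finger_force': 0.0, 'grip_width': 0.08533612309438954}
{'fx': 549.0928971828929, 'fy': 549.0928971828929, 'cx': 317.29088533945406, 'cy': 234.59866783952248, 'k1': 0.03804357179628205, 'rvec': array([ 0.91242124,  2.36572141, -1.24673824]), 'tvec': array([ 0.52390766, -0.1008838 ,  1.29657249])}
{'fx': 439.2125259357881, 'fy': 439.2125259357881, 'cx': 320.1820695937934, 'cy': 242.1748893037709, 'k1': -0.03785393780778346, 'rvec': array([ 2.17377037, -2.14629484,  0.16897528]), 'tvec': array([-0.13315516,  0.57799385,  0.81467517])}
0.019
```
View pics/scene0.png

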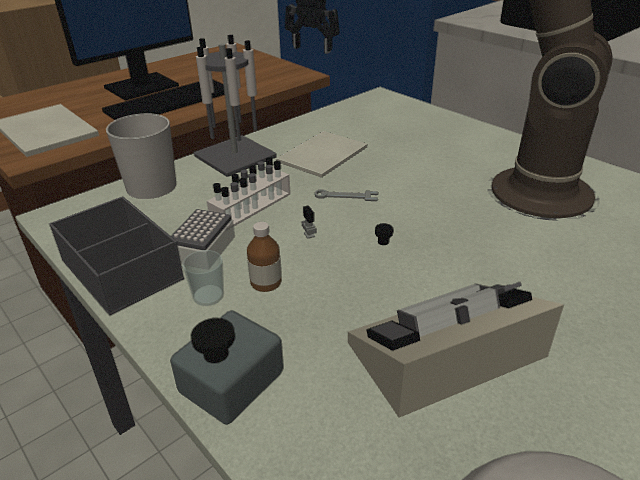

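View pics/top0.png

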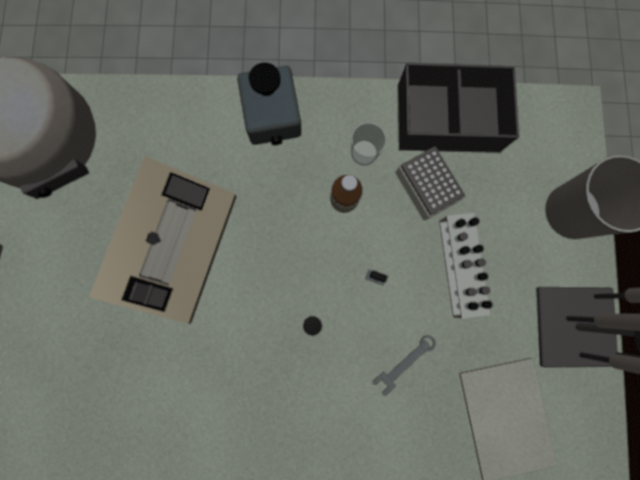

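The scene view shows the nut at (309,222), the console at (460,340), and the rail with its pointer near (462,310). In the top view the nut is at (376,276), the knob at (312,325), the rail runs from (180,205) to (150,280), the pointer is at (152,238), and the switch frames are at (185,190) and (147,293).

```bash
cat > h.py <<'E'
import cv2,numpy as np
from scipy.spatial.transform import Rotation as R
def load(n): return np.load(f"pics/{n}.npy",allow_pickle=True).item()
def pose(c):  # camera->world R, t
    if "rvec" in c:
        Rw=cv2.Rodrigues(np.array(c["rvec"]))[0]; return Rw.T,-Rw.T@np.array(c["tvec"])
    H=np.array(c["hand_eye"]); Rt=c["tool_rot"]
    return Rt@H[:3,:3], Rt@H[:3,3]+c["ee_pos"]
def ray(c,uv):
    K=np.array([[c["fx"],0,c["cx"]],[0,c["fy"],c["cy"]],[0,0,1]])
    p=cv2.undistortPoints(np.array([[uv]],float),K,np.array([c["k1"],0,0,0.]))[0,0]
    Rc,t=pose(c); d=Rc@np.array([p[0],p[1],1]); return t,d/np.linalg.norm(d)
def onplane(c,uv,z=None,p0=None,n=None):
    o,d=ray(c,uv)
    if z is not None: p0=np.array([0,0,z]);n=np.array([0,0,1.])
    return o+d*((p0-o)@n)/(d@n)
def tri(obs):
    A=np.zeros((3,3));b=np.zeros(3);rs=[ray(c,uv) for c,uv in obs]
    for o,d in rs:
        P=np.eye(3)-np.outer(d,d);A+=P;b+=P@o
    x=np.linalg.solve(A,b); return x,[np.linalg.norm((np.eye(3)-np.outer(d,d))@(x-o)) for o,d in rs]
def proj(c,X):
    Rc,t=pose(c);p=Rc.T@(np.array(X)-t);p=p[:2]/p[2];p=p*(1+c["k1"]*p@p)
    return p*[c["fx"],c["fy"]]+[c["cx"],c["cy"]]
E
python3 - <<'E'
from h import *
np.set_printoptions(precision=4,suppress=True)
s,t=load("scene0"),load("top0")
print("cams",pose(s)[1],pose(t)[1])
for n,uv,z in [("nut",(376,276),.05),("knob",(312,325),.036),("frameA",(185,190),.1),("frameB",(147,293),.1),("pointer",(152,238),.12),("c1",(147,157),.118),("c2",(236,195),.032),("c3",(189,322),.032),("c4",(91,296),.118),("reagent",(347,190),.13),("wr",(405,365),0),("rack",(466,265),.09),("mousebox",(270,105),.06)]:
    print(n,onplane(t,uv,z))
im=cv2.cvtColor(t["img"],cv2.COLOR_RGB2BGR);a=cv2.resize(im[150:330,80:250],None,fx=3.3,fy=3.3,interpolation=cv2.INTER_CUBIC)
im=cv2.cvtColor(s["img"],cv2.COLOR_RGB2BGR);b=cv2.resize(im[270:420,340:570],None,fx=3.4,fy=3.4,interpolation=cv2.INTER_CUBIC)
cv2.imwrite("pics/t_crop.png",a*1);cv2.imwrite("pics/s_crop.png",b)
E
```

```text
cams [1.1285 0.498  0.6664] [ 0.4634 -0.1095  0.8881]
nut [ 0.5146 -0.2331  0.05  ]
knob [ 0.4203 -0.1121  0.036 ]
frameA [0.6647 0.1248 0.1   ]
frameB [0.4758 0.1826 0.1   ]
pointer [0.572  0.1725 0.12  ]
c1 [0.7208 0.1921 0.118 ]
c2 [0.6734 0.0429 0.032 ]
c3 [0.4228 0.1238 0.032 ]
c4 [0.4688 0.2737 0.118 ]
reagent [ 0.6615 -0.1706  0.13  ]
wr [ 0.3419 -0.2975  0.    ]
rack [ 0.5343 -0.394   0.09  ]
mousebox [ 0.8514 -0.0223  0.06  ]
```

View pics/t_crop.png

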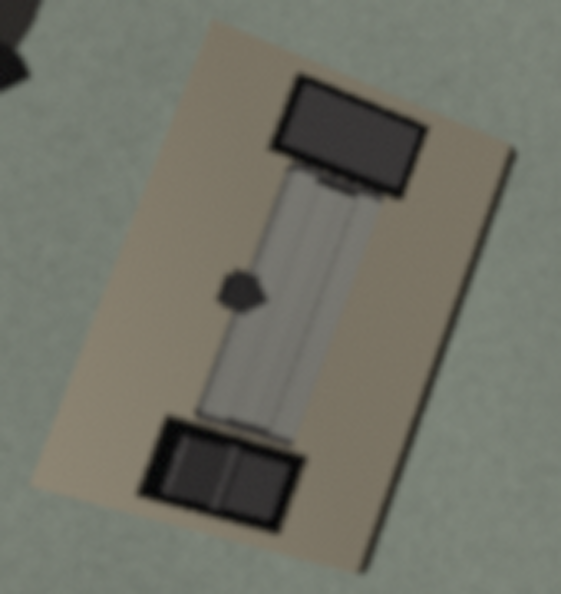

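View pics/s_crop.png

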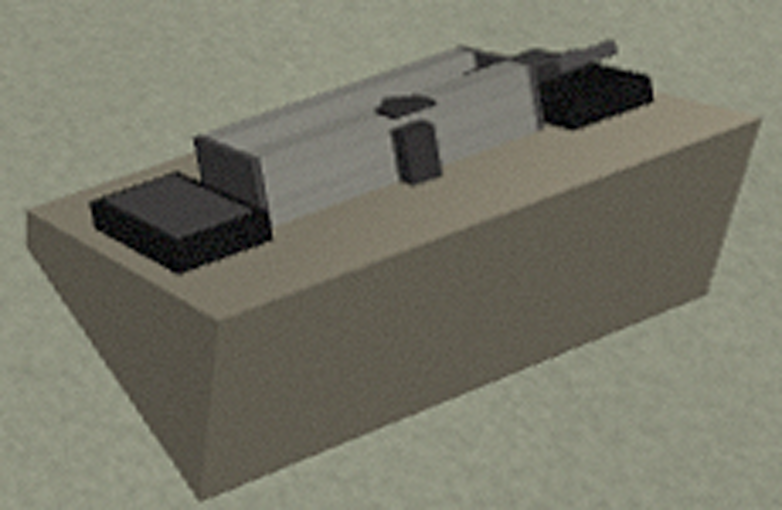

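The crops show the rocker frame at the robot-side end (top px ≈ (147,293)), with its up-slope half on the left towards +y. The pointer tip is at top px ≈ (161,240), and the blank is at the far end. Next I'll plan the wrist view over the nut.

```bash
python3 - <<'E'
from h import *
from rig import ctrl
np.set_printoptions(precision=4,suppress=True)
s,t=load("scene0"),load("top0")
c=ctrl.camera("wrist");print({k:v for k,v in c.items() if k!="img"})
g=cv2.cvtColor(t["img"],cv2.COLOR_RGB2GRAY)
m=np.zeros_like(g);m[262:292,360:395]=(g[262:292,360:395]<45)*255
p=np.argwhere(m)[:,::-1].astype(np.float32);r=cv2.minAreaRect(p);b=cv2.boxPoints(r);print("bar top px",r,len(p))
w=[onplane(t,q,.05)[:2] for q in b];print(np.array(w))
print("bar scene", (308,212), tri([(t,r[0]),(s,(308,212))]))
# stand
print("stand base",[onplane(t,q,0)[:2] for q in [(538,288),(613,288),(613,366),(540,366)]])
print("stand tip tri",tri([(s,(202,45)),(t,(600,295))]))
E
```

```text
{'fx': 408.7359171367286, 'fy': 408.7359171367286, 'cx': 317.11215087643427, 'cy': 231.26299014373973, 'k1': -0.0052884086433690565, 'hand_eye': array([[-0.0008, -0.9458, -0.3248,  0.0829],
       [ 1.    , -0.0005, -0.001 ,  0.0005],
       [ 0.0008, -0.3248,  0.9458, -0.1226],
       [ 0.    ,  0.    ,  0.    ,  1.    ]])}
bar top px ((377.58221435546875, 276.28082275390625), (15.800556182861328, 6.905427932739258), 20.556045532226562) 106
[[ 0.513  -0.2197]
 [ 0.5254 -0.2244]
 [ 0.5151 -0.2527]
 [ 0.5027 -0.248 ]]
bar scene (308, 212) (array([ 0.5144, -0.2357,  0.0585]), [np.float64(0.0011374962441824802), np.float64(0.0011374962441824301)])
stand base [array([ 0.4966, -0.5751]), array([ 0.4977, -0.7362]), array([ 0.3395, -0.725 ]), array([ 0.3402, -0.5715])]
stand tip tri (array([ 0.5049, -0.5208,  0.3227]), [np.float64(0.03843819907292328), np.float64(0.03843819907292344)])
```

The rows are not in the units I measure in: shifts go in mm and turns go in units of 0.2 rad. I convert before sending: 0.0385 m is 38.5, -0.038 m is -38.

Request:
nudge_tcp:
  ticks: "0.085,12,-38,0,0,0,0\n0.085,12,-38,0,0,0,0\n0.085,12,-38,0,0,0,0\n0.085,38.5,-13,0,0,0,0\n0.085,38.5,-13,0,0,0,0\n0.085,38.5,-13,0,0,0,0\n0.085,38.5,-13,0,0,0,0\n0.085,38.5,-13,0,0,0,0\n0.085,38.5,-13,0,0,0,0\n0.085,38.5,-13,0,0,0,0\n0.085,38.5,-13,0,0,0,0\n0.085,38.5,-13,0,0,0,0\n0.085,38.5,-13,0,0,0,0\n0.085,0,0,0,0,0,0\n0.085,0,0,0,0,0,0"
  squeeze: 40

```text
time: 1.4
ee_pos: [0.5168, -0.2361, 0.2497]
tool_rot: [[0.953, 0.302, -0.0], [0.302, -0.953, 0.001], [0.0, -0.001, -1.0]]
force: [-0.7, -0.9, -0.9]
grip_width: 0.085
finger_force: 0.0
```

```bash
cat >> h.py <<'E'
def snap(n,cam="wrist"):
    from rig import ctrl
    s=ctrl.get_state(); c=ctrl.camera(cam); c["ee_pos"]=s["ee_pos"];c["tool_rot"]=s["tool_rot"]; c["q"]=s["joint_positions"]
    np.save(f"pics/{n}.npy",c,allow_pickle=True); cv2.imwrite(f"pics/{n}.png",c["img"][:,:,::-1]); return c
np.set_printoptions(precision=4,suppress=True)
E
python3 -c "
from h import *
c=snap('n1');print(c['q'],c['ee_pos'],c['tool_rot'])"
```

```text
[ 0.5627  0.3331 -0.2793  1.7231  0.1     1.1002 -1.0114] [ 0.5168 -0.2361  0.2497] [[ 0.9533  0.3021 -0.0003]
 [ 0.3021 -0.9533  0.0013]
 [ 0.0001 -0.0014 -1.    ]]
```

In the tool's units: 0.005 m is 5, -0.115 rad is -0.575.

Request:
nudge_tcp:
  ticks: "0.085,0,0,5,0,0,-0.575\n0.085,0,0,5,0,0,-0.575\n0.085,0,0,5,0,0,-0.575\n0.085,0,0,5,0,0,-0.575\n0.085,0,0,5,0,0,-0.575\n0.085,0,0,5,0,0,-0.575\n0.085,0,0,5,0,0,-0.575\n0.085,0,0,5,0,0,-0.575\n0.085,0,0,0,0,0,0\n0.085,0,0,0,0,0,0"

```text
time: 2.28
ee_pos: [0.5139, -0.2402, 0.2101]
tool_rot: [[0.348, 0.938, -0.001], [0.938, -0.348, -0.0], [-0.001, -0.001, -1.0]]
force: [0.3, 0.2, 0.7]
grip_width: 0.0849
finger_force: 0.0
```

```bash
python3 -c "
from h import *
c=snap('n2');print(c['q'],c['ee_pos'],c['tool_rot'])
a=load('n1')
ims=[]
for n in ('n1','n2'):
    c=load(n);u,v=proj(c,[.5144,-.2357,.04]).astype(int);print(n,u,v)
    ims.append(cv2.resize(c['img'][v-75:v+75,u-75:u+75,::-1],(396,396),interpolation=cv2.INTER_CUBIC))
cv2.imwrite('pics/nn.png',np.hstack(ims))"
```

```text
[ 0.6957  0.3912 -0.4463  1.7629  0.1935  1.0318 -0.1763] [ 0.5139 -0.2402  0.2101] [[ 0.3476  0.9376 -0.0011]
 [ 0.9376 -0.3476 -0.0002]
 [-0.0006 -0.0009 -1.    ]]
n1 315 198
n2 316 203
```

View pics/nn.png

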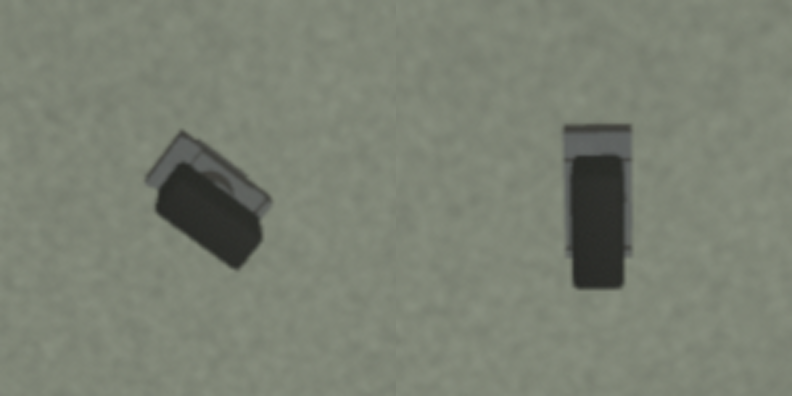

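Both views show the nut upright at the expected pixel. In n2 its bar is already aligned with the tool's x axis.

```bash
python3 - <<'E'
from h import *
n1,n2=load('n1'),load('n2')
def cr(n,x,y,off):
    u,v=proj(n,[.5144,-.2357,.04]).astype(int); return (u-75+(x-off)/2.64,v-75+y/2.64)
e1=cr(n1,250,253.5,0);e2=cr(n2,598,288.5,396)
X,r=tri([(n1,e1),(n2,e2)]);print("end edge mid",X,r)
X2,r2=tri([(n1,cr(n1,238,268,0)),(n2,cr(n2,623,288,396))]);print("corner",X2,r2)
for n in (n1,n2):
    g=cv2.cvtColor(n['img'],cv2.COLOR_RGB2GRAY);m=np.zeros_like(g);u,v=proj(n,[.5144,-.2357,.04]).astype(int)
    sl=np.s_[v-45:v+45,u-45:u+45];m[sl]=(g[sl]<52)*255
    cs=max(cv2.findContours(m,0,2)[0],key=cv2.contourArea);r=cv2.minAreaRect(cs);print(r)
    b=cv2.boxPoints(r);print(np.array([onplane(n,q,.065)[:2] for q in b]), onplane(n,r[0],.053))
axis=np.array([.342,.940])
print("centre est",X[:2]+.016*axis, n2['tool_rot'][:2,0])
E
```

```text
end edge mid [ 0.5086 -0.2532  0.0631] [np.float64(7.580098245275729e-06), np.float64(7.5800982451242885e-06)]
corner [ 0.5167 -0.2445  0.1008] [np.float64(0.0027957152383670924), np.float64(0.0027957152383670833)]
((318.9200134277344, 203.94000244140625), (41.0, 20.799999237060547), 36.869895935058594)
[[ 0.5148 -0.2198]
 [ 0.5302 -0.2251]
 [ 0.5193 -0.2552]
 [ 0.5034 -0.2502]] [ 0.514  -0.2385  0.053 ]
((317.0, 211.5), (49.0, 18.0), 90.0)
[[ 0.5153 -0.217 ]
 [ 0.5266 -0.2211]
 [ 0.5147 -0.2538]
 [ 0.503  -0.2494]] [ 0.5138 -0.2382  0.053 ]
centre est [ 0.5141 -0.2382] [0.3476 0.9376]
```

Request:
nudge_tcp:
  ticks: "0.085,38,-7,-12,0,0,0\n0.085,38,-7,-12,0,0,0\n0.085,38,-7,-12,0,0,0\n0.085,38,-7,-12,0,0,0\n0.085,38,-7,-12,0,0,0\n0.085,38,-7,0,0,0,0\n0.085,38,-7,0,0,0,0\n0.085,38,-7,0,0,0,0\n0.085,38,-7,0,0,0,0\n0.085,38,-7,0,0,0,0\n0.085,0,0,0,0,0,0\n0.085,0,0,0,0,0,0"

```text
time: 3.33
ee_pos: [0.5789, 0.1452, 0.2706]
tool_rot: [[0.34, 0.94, 0.0], [0.94, -0.34, 0.001], [0.001, -0.0, -1.0]]
force: [0.5, -0.1, 0.3]
grip_width: 0.0851
finger_force: 0.0
```

```bash
python3 -c "
from h import *
c=snap('r1');print(c['q'],c['ee_pos'],c['tool_rot'])"
```

```text
[ 0.1053  0.4099 -0.5862  1.612   0.2388  1.1917 -0.8785] [0.5789 0.1452 0.2706] [[ 0.3401  0.9404  0.0001]
 [ 0.9404 -0.3401  0.0009]
 [ 0.0009 -0.0002 -1.    ]]
```

Request:
nudge_tcp:
  ticks: "0.085,-20,-35,0,0,0,0\n0.085,-20,-35,0,0,0,0\n0.085,-20,0,0,0,0,0\n0.085,0,0,0,0,0,0\n0.085,0,0,0,0,0,0"

```text
time: 3.8
ee_pos: [0.4933, 0.1069, 0.271]
tool_rot: [[0.348, 0.938, 0.002], [0.938, -0.348, -0.002], [-0.001, 0.002, -1.0]]
force: [0.1, 0.2, 0.4]
grip_width: 0.0849
finger_force: 0.0
```

```bash
python3 -c "
from h import *
c=snap('r2');print(c['q'],c['ee_pos'],c['tool_rot'])
cv2.imwrite('pics/rr.png',cv2.resize(np.vstack([load(n)['img'][60:400,:,::-1] for n in ('r1','r2')]),None,fx=.88,fy=.88,interpolation=cv2.INTER_AREA))"
```

```text
[ 0.2096  0.2442 -0.6143  1.8244  0.158   1.1203 -0.815 ] [0.4933 0.1069 0.271 ] [[ 0.3479  0.9375  0.0016]
 [ 0.9375 -0.3479 -0.0018]
 [-0.0011  0.0021 -1.    ]]
```

View pics/rr.png

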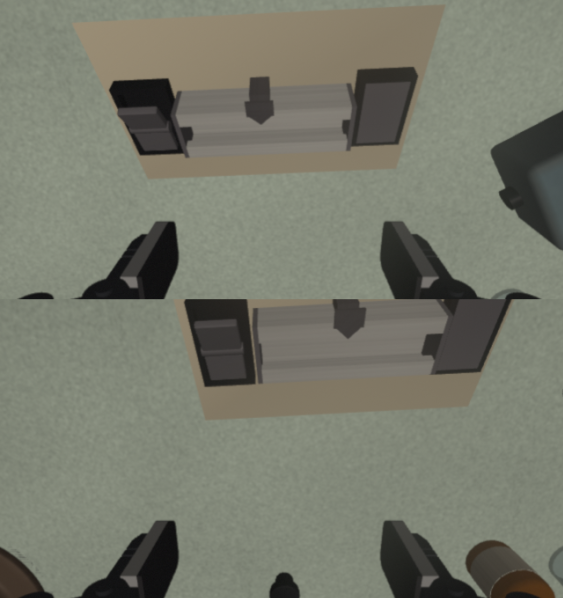

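The wrist views show the rocker frame on the left and the blank on the right. The pointer tip is at r1 ≈ (297,201) and r2 ≈ (397,103). I'll zoom in on both to pick out exact points.

```bash
python3 - <<'E'
from h import *
o=[]
for n,(x0,y0) in (('r1',(115,128)),('r2',(205,55))):
    o.append(cv2.resize(load(n)['img'][y0:y0+115,x0:x0+310,::-1],None,fx=2.58,fy=2.58,interpolation=cv2.INTER_CUBIC))
im=np.vstack(o);im=np.clip(im.astype(float)*1.6,0,255).astype(np.uint8);print(im.shape,o[0].shape);cv2.imwrite('pics/rz.png',im)
E
```

```text
(594, 800, 3) (297, 800, 3)
```

View pics/rz.png

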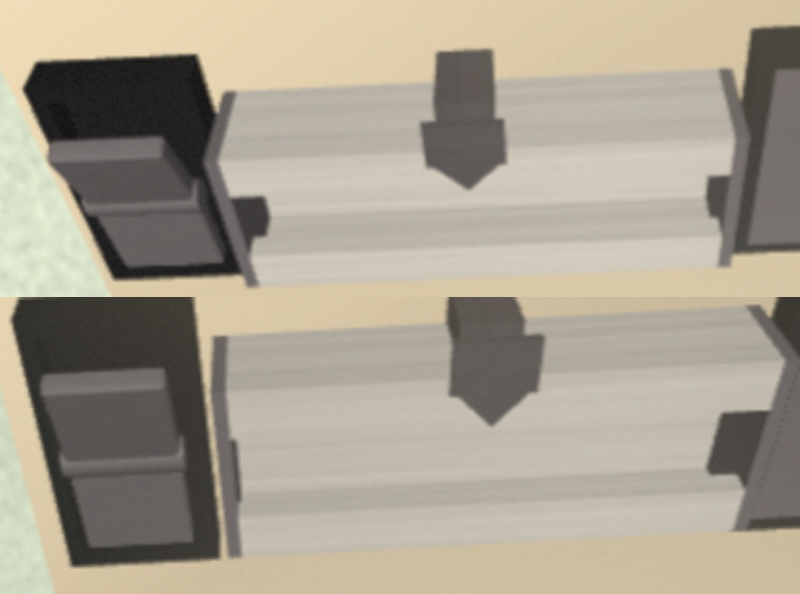

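The zoom gives matching points. The pointer tip is at r1z (470,189) and r2z (492,425), and the rail's top corners are clear in both views, so I can triangulate them.

```bash
cat > m.py <<'E'
from h import *
r1,r2,t,s=[load(n) for n in('r1','r2','top0','scene0')]
a=lambda x,y:(115+x/2.58-.5+.19,128+y/2.58-.5+.19)
b=lambda x,y:(205+x/2.58-.31,55+(y-297)/2.58-.31)
tc=lambda x,y:(80+x/3.3-.35,150+y/3.3-.35)
P={}
def add(n,p,q,top=None,sc=None):
    ob=[(r1,a(*p)),(r2,b(*q))]
    if top: ob.append((t,tc(*top)))
    X,r=tri(ob);P[n]=X;print(n,X,np.round(np.array(r)*1000,1))
add("tip",(470,189),(492,425)); add("tip+top",(470,189),(492,425),(267,298))
add("LU",(214,160),(220,392));add("LD",(249,285),(235,557))
add("RU",(744,138),(789,362));add("RD",(727,265),(740,528))
add("pivL",(86,208),(62,470));add("pivR",(203,196),(184,463))
add("topL",(50,158),(43,392)); add("topR",(163,152),(163,386))
E
cat >> m.py <<'E'
yd=(P["LU"]-P["RU"])[:2]+(P["LD"]-P["RD"])[:2];h=np.arctan2(yd[1],yd[0]);print("rail y heading",np.degrees(h),"len",np.linalg.norm(P["LU"]-P["RU"]),np.linalg.norm(P["LD"]-P["RD"]),"wid",np.linalg.norm(P["LU"]-P["LD"]),np.linalg.norm(P["RU"]-P["RD"]))
xs=(P["LU"]-P["LD"]+P["RU"]-P["RD"]);print("slope",np.degrees(np.arctan2(xs[2],np.linalg.norm(xs[:2]))))
th=np.radians(28.);y=np.array([np.cos(h),np.sin(h),0]);xh=np.array([np.sin(h),-np.cos(h),0]);x=np.cos(th)*xh+np.sin(th)*np.array([0,0,1]);z=np.cross(x,y)
M=np.c_[x,y,z]
mid=(P["LU"]+P["LD"]+P["RU"]+P["RD"])/4
o=mid-.028*z; o=o+y*((P["tip"]-o)@y)
print("M",M,"origin",o)
for k,v in P.items(): print(k,np.round((v-o)@M*1000,1))
print("floor: console front height check: deck below origin:", o[2]-.003*z[2])
for c,tc_ in ((t,[(147,157),(236,195),(189,322),(91,296)]),):
    for q in tc_:
        X=onplane(c,q,p0=o-.003*z,n=z);print("console corner",np.round((X-o)@M*1000,1),X)
E
python3 m.py
```

```text
tip [0.5678 0.1586 0.1099] [0. 0.]
tip+top [0.5684 0.1592 0.1135] [0.2 1.2 1.3]
LU [0.5053 0.1905 0.1119] [0. 0.]
LD [0.4914 0.1486 0.0913] [0.6 0.6]
RU [0.643  0.1468 0.1095] [0.3 0.3]
RD [0.63   0.1046 0.0874] [0.3 0.3]
pivL [0.4549 0.1874 0.0893] [0.3 0.3]
pivR [0.4865 0.1773 0.0814] [0.6 0.6]
topL [0.4633 0.2062 0.1115] [0.1 0.1]
topR [0.492  0.1969 0.109 ] [0. 0.]
rail y heading 162.38769611628555 len 0.1444611005746902 0.14543049741939684 wid 0.04864338818771776 0.04939629198806665
slope 25.77600029376816
M [[ 0.2672 -0.9531 -0.1421]
 [ 0.8416  0.3026 -0.4475]
 [ 0.4695  0.      0.8829]] origin [0.5685 0.161  0.0753]
tip [14.   0.  31.8]
tip+top [16.4 -0.4 34.6]
LU [25.  69.2 28.1]
LD [-23.5  69.7  30.7]
RU [ 23.9 -75.3  26. ]
RD [-25.4 -75.7  27.2]
pivL [ -1.6 116.3  16.7]
pivR [-5.3 83.1  9.7]
topL [ 26.8 114.   26.7]
topR [25.6 83.8 24.6]
floor: console front height check: deck below origin: 0.07264937613912091
console corner [  86.7 -136.6   -3. ] [0.7223 0.194  0.1133]
console corner [ -92.5 -136.2   -3. ] [0.674  0.0434 0.0292]
console corner [-91.1 127.9  -3. ] [0.4227 0.1244 0.0299]
console corner [ 88.  129.7  -3. ] [0.4688 0.2757 0.114 ]
```

```bash
cat > m2.py <<'E'
import io,contextlib
with contextlib.redirect_stdout(io.StringIO()): from m import *
sc=lambda x,y:(340+x/3.4-.35,270+y/3.4-.35)
C={"LU":((214,160),(220,392),(200,414),(527,62)),"LD":((249,285),(235,557),(291,441),(462,47)),"RU":((744,138),(789,362),(290,167),(262,155)),"RD":((727,265),(740,528),(384,195),(200,138))}
Q={}
for k,(p,q,tt,ss) in C.items():
    Q[k],r=tri([(r1,a(*p)),(r2,b(*q)),(t,tc(*tt)),(s,sc(*ss))]);print(k,Q[k],np.round(np.array(r)*1000,1), "ts",tri([(t,tc(*tt)),(s,sc(*ss))])[0])
yd=(Q["LU"]-Q["RU"]+Q["LD"]-Q["RD"])[:2];h=np.arctan2(yd[1],yd[0])
print(np.degrees(h),np.linalg.norm(Q["LU"]-Q["RU"]),np.linalg.norm(Q["LD"]-Q["RD"]),np.linalg.norm(Q["LU"]-Q["LD"]),np.linalg.norm(Q["RU"]-Q["RD"]))
y=np.array([np.cos(h),np.sin(h),0]);xh=np.array([np.sin(h),-np.cos(h),0]);x=np.cos(th)*xh+np.sin(th)*np.array([0,0,1]);z=np.cross(x,y)
M=np.c_[x,y,z];mid=sum(Q.values())/4
o=mid-.028*z;T=[onplane(c,uv,p0=mid,n=z) for c,uv in((r1,a(470,189)),(r2,b(492,425)),(t,tc(267,298)))]
print("tips in frame",[np.round((q-o)@M*1000,1) for q in T])
mo=o+y*(np.mean([(q-o)@y for q in T]))
print("mark origin",mo,"M",M.tolist())
np.savez("mark.npz",M=M,o=mo)
for n in("topL","topR","pivL","pivR"):print(n,np.round((P[n]-mo)@M*1000,1))
E
python3 m2.py
```

```text
LU [0.5062 0.1906 0.1155] [0.5 0.8 0.4 0.2] ts [0.5066 0.1906 0.1158]
LD [0.4924 0.1492 0.092 ] [0.9 1.3 1.6 1.2] ts [0.4933 0.1499 0.0919]
RU [0.6409 0.1492 0.1168] [1.4 1.6 0.9 1.1] ts [0.641  0.1503 0.1168]
RD [0.6299 0.106  0.0902] [0.5 1.1 2.1 1.9] ts [0.6307 0.1067 0.0905]
162.7349110736233 0.14088977003449735 0.14420478161986633 0.0495542720039428 0.05193612154590461
tips in frame [array([10.4,  2.6, 28. ]), array([10.8,  2.3, 28. ]), array([13.7,  0.9, 28. ])]
mark origin [0.5694 0.1619 0.0789] M [[0.26205272723937206, -0.9549418166883417, -0.13933590666578702], [0.843163578365302, 0.29679307057269655, -0.4483180270502734], [0.4694715627858908, 0.0, 0.882947592858927]]
topL [ 24.8 114.5  23.7]
topR [23.4 84.3 21.6]
pivL [ -3.6 116.9  13.7]
pivR [-7.5 83.7  6.8]
```

Request:
nudge_tcp:
  ticks: "0.085,-35,15.5,4,0,0,0\n0.085,-35,15.5,4,0,0,0\n0.085,-35,15.5,6,0,0,0\n0.085,-35,15.5,9,0,0,0\n0.085,-35,15.5,9,0,0,0\n0.085,-35,15.5,9,0,0,0\n0.06,-35,15.5,9,0,0,0\n0.06,-35,15.5,9,0,0,0\n0.06,-35,15.5,9,0,0,0\n0.06,0,0,10,0,0,0\n0.06,0,0,0,0,0,0\n0.06,0,0,0,0,0,0"

```text
time: 4.85
ee_pos: [0.5166, -0.2336, 0.1915]
tool_rot: [[0.343, 0.939, -0.001], [0.939, -0.343, 0.002], [0.001, -0.002, -1.0]]
force: [-0.3, -0.3, 1.0]
grip_width: 0.06
finger_force: 0.0
```

```bash
python3 -c "
from h import *
from rig import ctrl
s=ctrl.get_state();print(s['ee_pos'],s['tool_rot'],(np.array([.514,-.2375,.064])-s['ee_pos'])@s['tool_rot'])"
```

```text
[ 0.5166 -0.2336  0.1915] [[ 0.3431  0.9393 -0.0011]
 [ 0.9393 -0.3431  0.0015]
 [ 0.001  -0.0015 -1.    ]] [-0.0047 -0.0009  0.1275]
```

Request:
nudge_tcp:
  ticks: "0.06,-5,-1,20,0,0,0\n0.06,0,0,35,0,0,0\n0.06,0,0,35,0,0,0\n0.06,0,0,25,0,0,0\n0.06,0,0,12.5,0,0,0\n0.06,0,0,0,0,0,0\n0.06,0,0,0,0,0,0"

```text
time: 5.43
ee_pos: [0.5148, -0.2373, 0.0656]
tool_rot: [[0.341, 0.94, 0.001], [0.94, -0.341, 0.0], [0.0, 0.0, -1.0]]
force: [0.8, 0.8, 0.3]
grip_width: 0.06
finger_force: 0.0
```

```bash
python3 -c "
from h import *
c=snap('g1');s=c
print(s['ee_pos'],(np.array([.514,-.2375,.064])-s['ee_pos'])@s['tool_rot'])
cv2.imwrite('pics/g1c.png',cv2.resize(c['img'][200:480,120:520,::-1],None,fx=1.5,fy=1.5))"
```

```text
[ 0.5148 -0.2373  0.0656] [-0.0005 -0.0006  0.0016]
```

View pics/g1c.png

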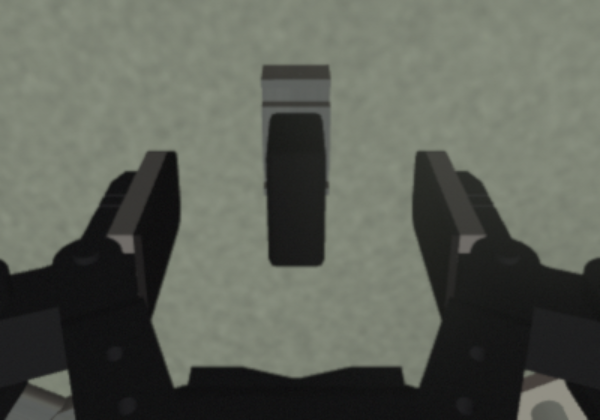

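The bar sits centred between the pads. I'll close, then lift.

Request:
nudge_tcp:
  ticks: "0.0,0,0,0,0,0,0\n0.0,0,0,0,0,0,0\n0.0,0,0,0,0,0,0\n0.0,0,0,0,0,0,0\n0.0,0,0,0,0,0,0\n0.0,0,0,0,0,0,0\n0.0,0,0,0,0,0,0\n0.0,0,0,0,0,0,0"
  squeeze: 60

```text
time: 6.15
ee_pos: [0.5141, -0.2383, 0.065]
tool_rot: [[0.342, 0.94, 0.001], [0.94, -0.342, -0.0], [-0.0, 0.001, -1.0]]
force: [1.4, -1.5, 0.1]
grip_width: 0.0125
finger_force: 61.9
```

```bash
python3 -c "
from h import *
from rig import ctrl
s=ctrl.get_state();print(s['ee_pos'],s['tool_rot'],s['finger_force'],s['force'])"
```

```text
[ 0.5141 -0.2383  0.065 ] [[ 0.3421  0.9397  0.0006]
 [ 0.9397 -0.3421 -0.0003]
 [-0.      0.0007 -1.    ]] 61.88862204551697 [ 1.4331 -1.5382  0.079 ]
```

Request:
nudge_tcp:
  ticks: "0.0,0,0,-20,0,0,0\n0.0,0,0,-35,0,0,0\n0.0,0,0,-40,0,0,0\n0.0,0,0,-40,0,0,0\n0.0,20,-5,-30,0,0,0\n0.0,37.5,-9,-15,0,0,0\n0.0,37.5,-9,-15,0,0,0\n0.0,37.5,-9,-15,0,0,0\n0.0,37.5,-9,0,0,0,0\n0.0,37.5,-9,0,0,0,0\n0.0,37.5,-9,0,0,0,0\n0.0,37.5,-9,0,0,0,0\n0.0,20,-4,0,0,0,0\n0,0,0,0,0,0,0"

```text
time: 7.32
ee_pos: [0.5488, 0.0773, 0.2747]
tool_rot: [[0.334, 0.942, -0.001], [0.942, -0.334, 0.003], [0.003, -0.002, -1.0]]
force: [0.2, 0.7, 0.1]
grip_width: 0.0123
finger_force: 61.8
```

```bash
cat > go.py <<'E'
import sys
from h import *
from rig import ctrl
d=np.load("mark.npz");M,o=d["M"],np.array([.569,.1615,.0777]) if "o2" not in d else d["o2"]
s=ctrl.get_state();Rt=s["tool_rot"]
def goal(ax,p):  # ax: 'y' insert, 'x' locked; p TCP in mark frame (m)
    xa=M[:,1] if ax=='y' else M[:,0]
    G=np.c_[xa,np.cross(-M[:,2],xa),-M[:,2]]
    print("q",s["joint_positions"],"w",s["grip_width"],"f",s["finger_force"],"t",s["time"])
    print("TCP in mark mm",np.round((s["ee_pos"]-o)@M*1000,1),"force mark",np.round(s["force"]@M,1))
    print("rotvec tool",R.from_matrix(Rt.T@G).as_rotvec())
    dp=o+M@np.array(p)-s["ee_pos"];print("delta in cur tool axes",dp@Rt," in goal axes",dp@G)
goal(sys.argv[1],[float(v)/1000 for v in sys.argv[2:5]])
E
python3 go.py y 0 0 120
```

```text
q [ 0.2286  0.3272 -0.5756  1.709   0.1885  1.1615 -0.7389] w 0.012329155743495206 f 61.762343645095825 t 7.3167
TCP in mark mm [ 16.2  -5.7 214.5] force mark [ 0.7  0.  -0.3]
rotvec tool [-0.3767  0.3894 -1.5759]
delta in cur tool axes [ 0.0296 -0.0067  0.0911]  in goal axes [ 0.0057 -0.0162  0.0945]
```

In the tool's units: -0.1126 rad is -0.563.

Request:
nudge_tcp:
  ticks: "0,0,0,0,-0.1345,0.139,-0.563\n0,0,0,0,-0.1345,0.139,-0.563\n0,0,0,0,-0.1345,0.139,-0.563\n0,0,0,0,-0.1345,0.139,-0.563\n0,0,0,0,-0.1345,0.139,-0.563\n0,0,0,0,-0.1345,0.139,-0.563\n0,0,0,0,-0.1345,0.139,-0.563\n0,0,0,0,-0.1345,0.139,-0.563\n0,0,0,0,-0.1345,0.139,-0.563\n0,0,0,0,-0.1345,0.139,-0.563\n0,0,0,0,-0.1345,0.139,-0.563\n0,0,0,0,-0.1345,0.139,-0.563\n0,0,0,0,-0.1345,0.139,-0.563\n0,0,0,0,-0.1345,0.139,-0.563\n0,0,0,0,0,0,0\n0,0,0,0,0,0,0"

```text
time: 8.65
ee_pos: [0.5494, 0.0694, 0.274]
tool_rot: [[-0.951, 0.274, 0.143], [0.309, 0.841, 0.444], [0.001, 0.467, -0.884]]
force: [-0.3, 0.5, -0.5]
grip_width: 0.0125
finger_force: 61.7
```

```bash
python3 go.py y 0 0 115
```

```text
q [ 0.8902  0.4153 -1.0588  1.8453 -0.1085  0.8849  1.2238] w 0.012469155566052255 f 61.74035668373108 t 8.65
TCP in mark mm [  9.3  -8.6 217.3] force mark [ 0.1  0.4 -0.6]
rotvec tool [-0.0032  0.0049 -0.012 ]
delta in cur tool axes [ 0.009  -0.0091  0.1023]  in goal axes [ 0.0086 -0.0093  0.1023]
```

The rows are not in the units I measure in: shifts go in mm and turns go in units of 0.2 rad. I convert before sending: 0.037 m is 37, 0.035 m is 35, -0.012 rad is -0.06.

Request:
nudge_tcp:
  ticks: "0,3,-3,30,0,0,-0.06\n0,3,-3,35,0,0,0\n0,3,-3,37,0,0,0\n0,0,0,0,0,0,0\n0,0,0,0,0,0,0"

```text
time: 9.07
ee_pos: [0.5517, 0.1126, 0.1795]
tool_rot: [[-0.956, 0.258, 0.14], [0.293, 0.846, 0.444], [-0.004, 0.466, -0.885]]
force: [-0.4, 0.5, -0.9]
grip_width: 0.0128
finger_force: 61.7
```

```bash
python3 go.py y 0 0 115 && python3 -c "
from h import *
c=snap('i1')
cv2.imwrite('pics/i1c.png',cv2.resize(c['img'][100:400,140:500,::-1],None,fx=2,fy=2,interpolation=cv2.INTER_CUBIC))"
```

```text
q [ 0.7179  0.5267 -0.9684  1.9502 -0.0139  0.654   1.1509] w 0.01278416965680687 f 61.69944405555725 t 9.0667
TCP in mark mm [  2.    2.  114.2] force mark [-0.1  0.6 -0.9]
rotvec tool [-0.0042  0.0016  0.005 ]
delta in cur tool axes [-0.002  -0.002  -0.0008]  in goal axes [-0.002  -0.002  -0.0008]
```

View pics/i1c.png

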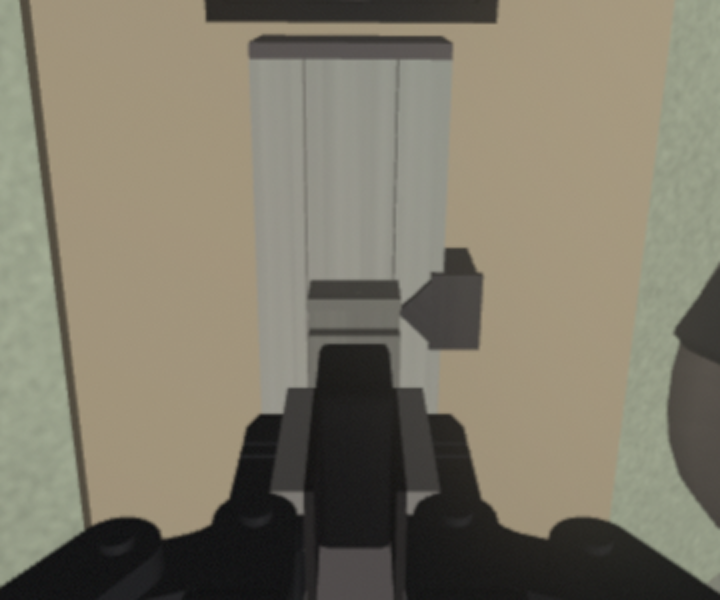

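The picture shows the nut hanging straight, with its plate spanning crop x 308–401. The slot edges are at x ≈ 304 and 397, and the pointer tip is at (401,311). I'll refine the offset from these.

```bash
python3 - <<'E'
from h import *
c=load('i1');d=np.load("mark.npz");M=d["M"];o=np.array([.569,.1615,.0777])
f=lambda x,y:(140+x/2-.25,100+y/2-.25)
for dz in(0,.003):
  p0=o+M[:,2]*(.028+dz)
  for n,q in [("tip",(401,311)),("Lo",(250,60)),("Ro",(451,60)),("L60",(304,62)),("R60",(398,62)),("L270",(306.5,270)),("R270",(395,270))]:
    X=onplane(c,f(*q),p0=p0,n=M[:,2]);print(n,np.round((X-o)@M*1000,1),"tool",np.round((X-c["ee_pos"])@c["tool_rot"]*1000,1))
# nut front end ridge top edge: plate width check -> depth
o_,dL=ray(c,f(308,298));_,dR=ray(c,f(401,298))
zc=pose(c)[0][:,2];wd=abs((dL/(dL@zc)-dR/(dR@zc)));print("depth of plate front edge",.020/np.linalg.norm(wd))
X=o_+dR/(dR@zc)*.020/np.linalg.norm(wd);print("nut front right corner tool",(X-c["ee_pos"])@c["tool_rot"])
E
```

```text
tip [13.2  0.1 28. ] tool [-1.8 11.5 86.1]
Lo [-26.   67.5  28. ] tool [ 65.8 -27.3  86.2]
Ro [24.1 67.7 28. ] tool [65.7 22.8 86. ]
L60 [-12.5  67.   28. ] tool [ 65.3 -13.8  86.1]
R60 [10.9 67.1 28. ] tool [65.3  9.6 86. ]
L270 [-12.8  12.   28. ] tool [ 10.2 -14.3  86.2]
R270 [11.3 12.1 28. ] tool [10.2  9.7 86.1]
tip [13.   1.3 31. ] tool [-0.5 11.3 83.1]
Lo [-25.6  67.7  31. ] tool [ 66.  -26.9  83.2]
Ro [23.8 67.9 31. ] tool [66.  22.5 83. ]
L60 [-12.3  67.3  31. ] tool [ 65.5 -13.7  83.1]
R60 [10.8 67.4 31. ] tool [65.5  9.5 83. ]
L270 [-12.6  13.   31. ] tool [ 11.3 -14.1  83.2]
R270 [11.1 13.2 31. ] tool [11.3  9.5 83.1]
depth of plate front edge 0.17579568408687266
nut front right corner tool [0.0198 0.0087 0.0408]
```

```bash
python3 - <<'E'
from h import *
for n in('n1','r1','g1','i1'):
    c=load(n);print(n,c['hand_eye'][:3].round(4).tolist(),c['cx'],c['fx'],c['cy'])
c=load('i1');Rt=c['tool_rot'];print(Rt.T@Rt)
E
```

```text
n1 [[-0.0008, -0.9458, -0.3248, 0.0829], [1.0, -0.0005, -0.001, 0.0005], [0.0008, -0.3248, 0.9458, -0.1226]] 317.11215087643427 408.7359171367286 231.26299014373973
r1 [[-0.0008, -0.9461, -0.3239, 0.0827], [1.0, -0.0004, -0.0013, -0.0002], [0.0011, -0.3239, 0.9461, -0.1226]] 317.11215087643427 408.7359171367286 231.26299014373973
g1 [[-0.0008, -0.9461, -0.3239, 0.0827], [1.0, -0.0004, -0.0013, -0.0002], [0.0011, -0.3239, 0.9461, -0.1226]] 317.11215087643427 408.7359171367286 231.26299014373973
i1 [[-0.0012, -0.9462, -0.3234, 0.0838], [1.0, -0.0012, -0.0002, -0.0012], [-0.0002, -0.3234, 0.9462, -0.1231]] 317.11215087643427 408.7359171367286 231.26299014373973
[[1. 0. 0.]
 [0. 1. 0.]
 [0. 0. 1.]]
```

In the tool's units: -0.002 m is -2, -0.001 m is -1, 0.005 rad is 0.025.

Request:
nudge_tcp:
  ticks: "0,-2,-1,10,-0.02,0.005,0.025\n0,0,0,12,0,0,0\n0,0,0,12,0,0,0\n0,0,0,10,0,0,0\n0,0,0,0,0,0,0\n0,0,0,0,0,0,0"

```text
time: 9.62
ee_pos: [0.5608, 0.13, 0.1404]
tool_rot: [[-0.955, 0.261, 0.142], [0.297, 0.843, 0.448], [-0.003, 0.47, -0.882]]
force: [-0.1, -0.0, -0.3]
grip_width: 0.0122
finger_force: 61.7
```

```bash
python3 go.py y 0 0 55
```

```text
q [ 0.6337  0.5877 -0.9112  1.9655  0.0266  0.5638  1.1143] w 0.012150843428562465 f 61.723583936691284 t 9.6167
TCP in mark mm [ 0.7 -1.5 70.7] force mark [-0.2  0.1 -0.3]
rotvec tool [0.0011 0.0025 0.0013]
delta in cur tool axes [ 0.0016 -0.0008  0.0157]  in goal axes [ 0.0015 -0.0007  0.0157]
```

In the tool's units: 0.003 m is 3.

Request:
nudge_tcp:
  ticks: "0,0,0,3,0,0,0\n0,0,0,3,0,0,0\n0,0,0,3,0,0,0\n0,0,0,3,0,0,0\n0,0,0,0,0,0,0\n0,0,0,0,0,0,0"

```text
time: 10.12
ee_pos: [0.5634, 0.1347, 0.1307]
tool_rot: [[-0.955, 0.261, 0.144], [0.298, 0.843, 0.448], [-0.005, 0.471, -0.882]]
force: [-0.3, -2.3, 1.8]
grip_width: 0.0125
finger_force: 62.2
```

```bash
python3 go.py y 0 0 55
python3 -c "
from h import *
c=snap('i2')
cv2.imwrite('pics/i2c.png',cv2.resize(c['img'][100:400,140:500,::-1],None,fx=2,fy=2,interpolation=cv2.INTER_CUBIC))"
```

```text
q [ 0.6105  0.6018 -0.8948  1.9687  0.0374  0.5396  1.1039] w 0.012506079362339547 f 62.23706245422363 t 10.1167
TCP in mark mm [ 0.8 -2.6 59.6] force mark [-1.1 -0.4  2.6]
rotvec tool [0.0012 0.005  0.001 ]
delta in cur tool axes [ 0.0027 -0.0008  0.0046]  in goal axes [ 0.0026 -0.0008  0.0046]
```

View pics/i2c.png

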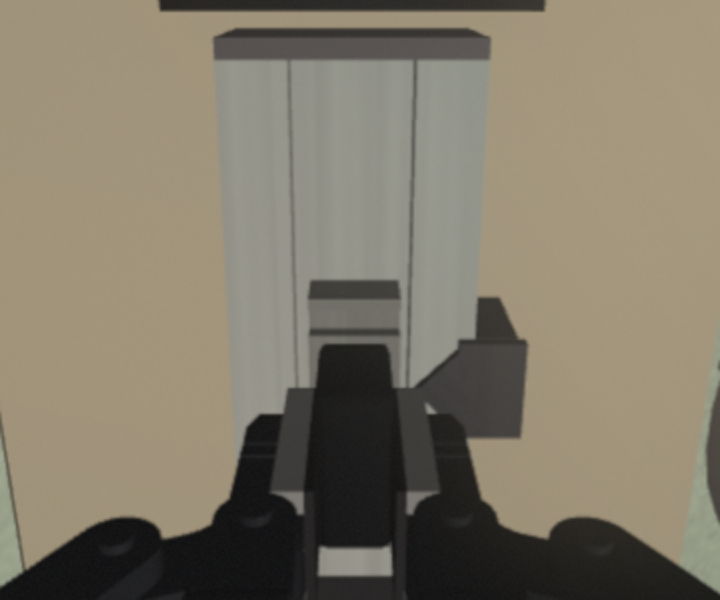

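In the tool's units: 0.002 m is 2, -0.0007 m is -0.7, 0.004 rad is 0.02.

Request:
nudge_tcp:
  ticks: "0,2,-0.7,2,0,0.02,0\n0,0,0,2,0,0,0\n0,0,0,1.5,0,0,0\n0,0,0,1,0,0,0\n0,0,0,0,0,0,0\n0,0,0,0,0,0,0"

```text
time: 10.67
ee_pos: [0.5628, 0.1369, 0.1258]
tool_rot: [[-0.955, 0.261, 0.142], [0.297, 0.843, 0.448], [-0.003, 0.47, -0.883]]
force: [-5.8, -10.3, 22.5]
grip_width: 0.0127
finger_force: 65.6
```

```bash
python3 go.py y 0 0 53.5
```

```text
q [ 0.6012  0.6083 -0.8884  1.9715  0.0414  0.5311  1.1001] w 0.01273644571593256 f 65.61744689941406 t 10.6667
TCP in mark mm [ 0.2 -1.4 54.4] force mark [ 0.4  2.5 25.3]
rotvec tool [0.0006 0.0025 0.0009]
delta in cur tool axes [ 0.0014 -0.0002  0.0009]  in goal axes [ 0.0014 -0.0002  0.0009]
```

Request:
nudge_tcp:
  ticks: "0,0,0,-1.2,0,0,0\n0,0,0,0,0,0,0\n0,0,0,0,0,0,0"

```text
time: 10.92
ee_pos: [0.5626, 0.1367, 0.1261]
tool_rot: [[-0.955, 0.261, 0.142], [0.297, 0.843, 0.449], [-0.003, 0.471, -0.882]]
force: [0.7, -5.0, 9.6]
grip_width: 0.0127
finger_force: 63.1
```

```bash
python3 go.py x 0 0 55.5
```

```text
q [ 0.6028  0.6083 -0.8897  1.9718  0.0407  0.5314  1.1012] w 0.012688316407439533 f 63.12040328979492 t 10.9167
TCP in mark mm [ 0.2 -1.2 54.7] force mark [ 0.5 -2.2 10.6]
rotvec tool [0.0029 0.0008 1.5718]
delta in cur tool axes [ 0.0012 -0.0002 -0.0008]  in goal axes [-0.0002 -0.0012 -0.0008]
```

Request:
nudge_tcp:
  ticks: "0,0,0,-1,0,0,0\n0,0,0,0,0,0,0\n0,0,0,0,0,0,0.25\n0,0,0,0,0,0,0.5\n0,0,0,0,0,0,0"

```text
time: 11.33
ee_pos: [0.5615, 0.1365, 0.1263]
tool_rot: [[-0.904, 0.405, 0.14], [0.422, 0.788, 0.449], [0.072, 0.465, -0.883]]
force: [1.2, -2.0, 3.9]
grip_width: 0.0129
finger_force: 62.5
```

```bash
python3 go.py x 0 0 55.5
```

```text
q [ 0.5798  0.5919 -0.8536  1.9739 -0.013   0.5315  0.9942] w 0.01286593866952197 f 62.495795488357544 t 11.3333
TCP in mark mm [-0.3 -0.3 55.1] force mark [ 0.5 -1.7  4.1]
rotvec tool [ 0.0008 -0.0003  1.4173]
delta in cur tool axes [ 0.0003  0.0002 -0.0004]  in goal axes [ 0.0003 -0.0003 -0.0004]
```

Request:
nudge_tcp:
  ticks: "0,0,0,0,0,0,0.59\n0,0,0,0,0,0,0.59\n0,0,0,0,0,0,0.59\n0,0,0,0,0,0,0.59\n0,0,0,0,0,0,0.59\n0,0,0,0,0,0,0.59\n0,0,0,0,0,0,0"

```text
time: 11.92
ee_pos: [0.5607, 0.1367, 0.126]
tool_rot: [[-0.425, 0.894, 0.138], [0.832, 0.326, 0.449], [0.356, 0.306, -0.883]]
force: [-0.2, -2.9, 4.0]
grip_width: 0.0124
finger_force: 62.5
```

```bash
python3 go.py x 0 0 55.5
```

```text
q [ 0.4552  0.5302 -0.6765  1.982  -0.24    0.5365  0.4884] w 0.01244639585861687 f 62.51979947090149 t 11.9167
TCP in mark mm [-0.4  0.6 54.9] force mark [-0.6 -0.6  4.9]
rotvec tool [-0.0011 -0.0004  0.7115]
delta in cur tool axes [-0.0001  0.0007 -0.0006]  in goal axes [ 0.0004  0.0006 -0.0006]
```

In the tool's units: 0.118 rad is 0.59.

Request:
nudge_tcp:
  ticks: "0,0,0,0,0,0,0.59\n0,0,0,0,0,0,0.59\n0,0,0,0,0,0,0.59\n0,0,0,0,0,0,0.59\n0,0,0,0,0,0,0.59\n0,0,0,0,0,0,0.59\n0,0,0,0,0,0,0\n0,0,0,0,0,0,0"

```text
time: 12.58
ee_pos: [0.5603, 0.1369, 0.1262]
tool_rot: [[0.251, 0.958, 0.137], [0.847, -0.286, 0.449], [0.469, 0.004, -0.883]]
force: [-4.4, -4.4, 10.2]
grip_width: 0.013
finger_force: 63.5
```

```bash
python3 go.py x 0 0 61.5
```

```text
q [ 0.3197  0.4855 -0.4956  1.9905 -0.4304  0.5596 -0.0441] w 0.013048003696200185 f 63.46259951591492 t 12.5833
TCP in mark mm [-0.2  1.  55.1] force mark [-0.1  2.9 11.6]
rotvec tool [-0.0022 -0.      0.0119]
delta in cur tool axes [ 0.0002  0.001  -0.0064]  in goal axes [ 0.0002  0.001  -0.0064]
```

In the tool's units: -0.002 m is -2, -0.001 m is -1, 0.012 rad is 0.06.

Request:
nudge_tcp:
  ticks: "0,0,0,-2,0,0,0.06\n0,0,0,-2,0,0,0\n0,0,0,-2,0,0,0\n0,0,0,-1,0,0,0\n0,0,0,0,0,0,0\n0,0,0,0,0,0,0"

```text
time: 13.08
ee_pos: [0.56, 0.1336, 0.1322]
tool_rot: [[0.267, 0.954, 0.139], [0.841, -0.301, 0.449], [0.47, -0.003, -0.883]]
force: [-2.5, -0.6, 0.8]
grip_width: 0.0126
finger_force: 62.1
```

```bash
python3 go.py x 0 0 62
```

```text
q [ 0.3246  0.4743 -0.4923  1.9885 -0.435   0.5735 -0.0562] w 0.0125748438065818 f 62.14808106422424 t 13.0833
TCP in mark mm [-0.3  0.3 61.9] force mark [-0.8  2.2  1.3]
rotvec tool [-0.0008 -0.0008 -0.0053]
delta in cur tool axes [ 0.0003  0.0003 -0.0001]  in goal axes [ 0.0003  0.0003 -0.0001]
```

Request:
nudge_tcp:
  ticks: "0.03,0,0,0,0,0,0\n0.04,0,0,0,0,0,0\n0.04,0,0,0,0,0,0\n0.04,0,0,0,0,0,0\n0.04,0,0,-20,0,0,0\n0.04,0,0,-30,0,0,0\n0.04,0,0,-30,0,0,0\n0.04,0,0,0,0,0,0\n0.04,0,0,0,0,0,0"

```text
time: 13.83
ee_pos: [0.5504, 0.0966, 0.2045]
tool_rot: [[0.268, 0.953, 0.144], [0.841, -0.304, 0.448], [0.47, 0.001, -0.882]]
force: [-0.1, 0.1, 0.1]
grip_width: 0.0402
finger_force: 0.0
```

```bash
python3 go.py x 0 0 62; python3 -c "
from h import *
c=snap('l1')
cv2.imwrite('pics/l1c.png',cv2.resize(c['img'][90:390,100:500,::-1],None,fx=2,fy=2,interpolation=cv2.INTER_CUBIC))"
```

```text
q [ 0.4058  0.3501 -0.4878  1.9509 -0.4413  0.7513 -0.0449] w 0.04019576858941521 f 0.0 t 13.8333
TCP in mark mm [ -0.   -1.5 143.6] force mark [0.1 0.1 0. ]
rotvec tool [ 0.0042 -0.0011 -0.006 ]
delta in cur tool axes [-0.0001 -0.0019  0.0816]  in goal axes [ 0.     -0.0015  0.0816]
```

View pics/l1c.png

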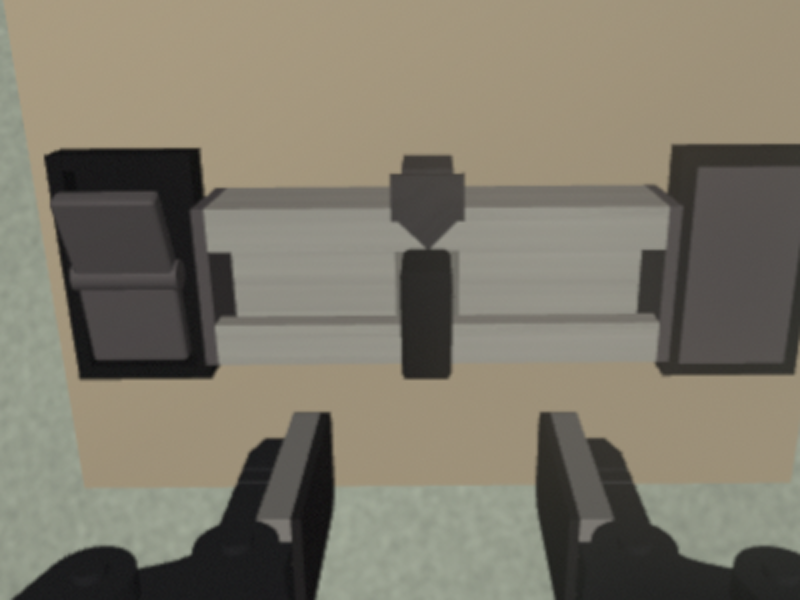

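The nut stands locked across the rail. Its bar, at crop (427,315), is in line with the pointer tip at (430,248), and it has been let go. The rocker's raised half is at crop (108,232) and its pivot ridge is at y ≈ 277.

```bash
python3 - <<'E'
from h import *
c=load('l1');d=np.load("mark.npz");M=d["M"];o=np.array([.569,.1615,.0777])
f=lambda x,y:(100+x/2-.25,90+y/2-.25)
for n,q,z in [("tip",(430,248),28),("bar near",(427,378),62),("bar bot far",(427,250),38),("ridgeL",(73,280),12),("ridgeR",(180,275),12),("topL",(58,203),22),("topR",(156,200),22),("botL",(93,360),10),("botR",(187,360),10),("frUL",(48,155),10),("frUR",(200,150),10),("frLL",(80,377),10),("frLR",(212,375),10),("railLU",(205,207),28),("railRU",(672,207),28),("railLD",(215,364),28)]:
    X=onplane(c,f(*q),p0=o+M[:,2]*z/1000,n=M[:,2]);print(n,np.round((X-o)@M*1000,1),z)
E
python3 go.py x 18 100 65
```

```text
tip [12.  -0.2 28. ] 28
bar near [-15.3   0.8  62. ] 62
bar bot far [14.3  0.6 38. ] 38
ridgeL [ -2.7 117.3  12. ] 12
ridgeR [-1.2 81.9 12. ] 12
topL [ 25.5 113.5  22. ] 22
topR [26.2 83.4 22. ] 22
botL [-32.3 115.7  10. ] 10
botR [-32.6  83.5  10. ] 10
frUL [ 38.2 119.9  10. ] 10
frUR [39.4 71.9 10. ] 10
frLL [-38.7 121.1  10. ] 10
frLR [-38.3  75.5  10. ] 10
railLU [25.3 66.9 28. ] 28
railRU [ 24.2 -72.8  28. ] 28
railLD [-26.   68.8  28. ] 28
q [ 0.405   0.3516 -0.4883  1.9521 -0.4413  0.7509 -0.0449] w 0.03972449179498694 f 0.0 t 13.8833
TCP in mark mm [ -0.2  -0.5 142.4] force mark [-0.1 -0.  -1.3]
rotvec tool [ 0.0017 -0.001  -0.0061]
delta in cur tool axes [ 0.0175 -0.1007  0.0773]  in goal axes [ 0.0182 -0.1005  0.0774]
```

Request:
nudge_tcp:
  ticks: "0,6,-35,0,0,0,0\n0,6,-35,0,0,0,0\n0,7,-29,5,0,0,0\n0,0,0,25,0,0,0\n0,0,0,30,0,0,0\n0,0,0,25,0,0,0\n0,0,0,0,0,0,0\n0,0,0,0,0,0,0"

```text
time: 14.55
ee_pos: [0.4702, 0.1827, 0.1358]
tool_rot: [[0.268, 0.954, 0.135], [0.841, -0.3, 0.45], [0.47, -0.007, -0.883]]
force: [-0.8, 0.3, -0.0]
grip_width: -0.0001
finger_force: 0.0
```

```bash
python3 go.py x 19.5 98.5 35; python3 -c "
from h import *
c=snap('p1')
cv2.imwrite('pics/p1c.png',cv2.resize(c['img'][150:450,120:520,::-1],None,fx=2,fy=2,interpolation=cv2.INTER_CUBIC))"
```

```text
q [ 0.3016  0.3588 -0.5809  2.1806 -0.5296  0.4627 -0.0774] w -0.00011421409481259263 f 0.0 t 14.55
TCP in mark mm [ 19.3 100.6  55.5] force mark [ 0.   0.9 -0.1]
rotvec tool [-0.0051 -0.0006 -0.006 ]
delta in cur tool axes [0.0002 0.0022 0.0205]  in goal axes [0.0002 0.0021 0.0205]
```

View pics/p1c.png

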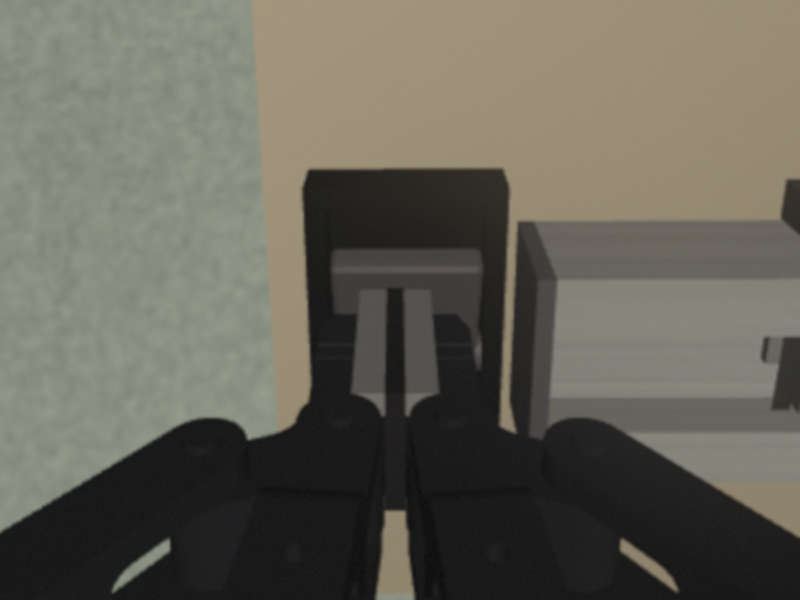

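The closed fingertips are over the raised half, about 2 mm left of its centre. I'll correct that and press.

In the tool's units: 0.006 m is 6, 0.005 m is 5, 0.005 rad is 0.025.

Request:
nudge_tcp:
  ticks: "0,0,2,6,0.025,0,0\n0,0,0,5,0,0,0\n0,0,0,4,0,0,0\n0,0,0,3,0,0,0\n0,0,0,3,0,0,0\n0,0,0,2,0,0,0\n0,0,0,0,0,0,0"

```text
time: 15.18
ee_pos: [0.4768, 0.1915, 0.1168]
tool_rot: [[0.268, 0.954, 0.135], [0.841, -0.3, 0.451], [0.47, -0.008, -0.882]]
force: [0.0, -1.3, 2.0]
grip_width: 0.0
finger_force: 1.3
```

```bash
python3 go.py x 19.5 98.5 30
```

```text
q [ 0.2737  0.4073 -0.5765  2.1777 -0.5234  0.4113 -0.082 ] w 2.7696619499716778e-05 f 1.318243802525103 t 15.1833
TCP in mark mm [19.4 96.9 33.9] force mark [-0.1 -0.4  2.3]
rotvec tool [-0.0052 -0.0009 -0.0062]
delta in cur tool axes [ 0.     -0.0015  0.0039]  in goal axes [ 0.0001 -0.0016  0.0039]
```

In the tool's units: 0.002 m is 2, -0.001 m is -1.

Request:
nudge_tcp:
  ticks: "0,0,-1,2,0,0,0\n0,0,0,2,0,0,0\n0,0,0,1,0,0,0\n0,0,0,1,0,0,0\n0,0,0,0,0,0,0"

```text
time: 15.6
ee_pos: [0.4774, 0.1922, 0.1152]
tool_rot: [[0.268, 0.954, 0.138], [0.841, -0.301, 0.449], [0.47, -0.005, -0.883]]
force: [-27.5, -34.9, 75.2]
grip_width: 0.0002
finger_force: 42.0
```

```bash
python3 go.py x 19.5 98.5 27
```

```text
q [ 0.27    0.4098 -0.5757  2.1795 -0.5239  0.4029 -0.0827] w 0.00019965889664433952 f 41.95493593811989 t 15.6
TCP in mark mm [19.4 96.6 32.1] force mark [-1.4 15.9 85.8]
rotvec tool [-0.0019 -0.0005 -0.0063]
delta in cur tool axes [ 0.     -0.0019  0.0051]  in goal axes [ 0.0001 -0.0019  0.0051]
```

The force is 86 N, so that was a hard stop. I'll back off and look.

In the tool's units: -0.035 m is -35, -0.02 m is -20.

Request:
nudge_tcp:
  ticks: "0,0,0,-6,0,0,0\n0,0,0,-20,0,0,0\n0,0,0,-35,0,0,0\n0,0,0,-35,0,0,0\n0,-20,0,-20,0,0,0\n0,0,0,0,0,0,0\n0,0,0,0,0,0,0"

```text
time: 16.18
ee_pos: [0.4561, 0.124, 0.2051]
tool_rot: [[0.27, 0.953, 0.138], [0.841, -0.303, 0.449], [0.47, -0.005, -0.883]]
force: [0.4, 0.1, 0.7]
grip_width: -0.0002
finger_force: 0.0
```

```bash
python3 go.py x 19.5 98.5 27;  python3 -c "
from h import *
c=snap('p2');w=c['img'][120:420,60:460,::-1]
t=snap('top2','top')['img'][150:330,80:250,::-1]
a=cv2.resize(w,(480,360),interpolation=cv2.INTER_CUBIC);b=cv2.resize(t,(320,340),interpolation=cv2.INTER_CUBIC)
b=cv2.copyMakeBorder(b,0,20,0,0,cv2.BORDER_CONSTANT)
cv2.imwrite('pics/p2c.png',np.clip(np.hstack([a,b])*1.5,0,255).astype(np.uint8))"
```

```text
q [ 0.4515  0.2008 -0.5634  2.1514 -0.5483  0.701   0.0014] w -0.00015693760897311613 f 0.0 t 16.1833
TCP in mark mm [ -1.4  96.6 145. ] force mark [ 0.5 -0.4  0.5]
rotvec tool [-0.0019 -0.0004 -0.008 ]
delta in cur tool axes [ 0.0209 -0.0018  0.118 ]  in goal axes [ 0.0209 -0.0019  0.118 ]
```

View pics/p2c.png

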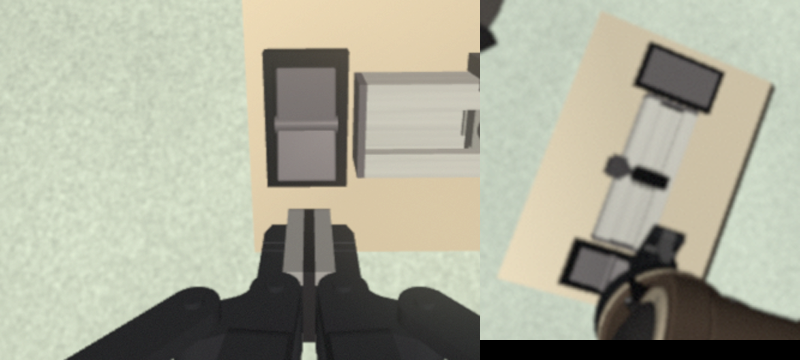

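The left half of the picture shows the rocker's up-slope half now down flush in its frame at (306,92), with the lower half raised and lit at (306,157). The right half shows the nut still square across the rail at the pointer (650,178). The robot is clear of everything, so I'm handing in.

```bash
python3 -c "
from rig import ctrl
print(ctrl.close_job())"
```

```text
the job is handed in; nothing more can be done
None
```

The nut is locked across the rail at the pointer and let go, and the rocker is snapped on, as seen in the last pictures; I handed in at about 16 s and got no verdict back. I viewed 13 pictures against the limit of 10, and the fingertips hit a hard stop at 86 N of wrist force while pressing the rocker, under the 120 N limit.

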